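# Load the shaker's crate and draw its clamp bars tight

### The arm

A 6-joint arm with a two-finger parallel gripper is mounted at the origin on the work surface. World frame = base frame: x ahead of the robot, y to its left, z up, the work surface at z = 0. Lengths are in m, angles in rad, forces in N, time in s.
With the tool pointing down it reaches from about 0.325 to 0.775 m from the base axis. Payload 5.5 kg.
Tool frame: the origin (TCP) lies between the finger pads; the fingertips stand 8 mm ahead of it and the grasp point (between the pads) lies 11 mm behind it (tcp_to_tips is the distance from the TCP to the fingertips, in m); z points along the fingers, y is the direction in which the jaws open and shut (so a half turn about z gives the same grasp; the last joint's range is limited). The gripper opens to 88 mm and grips with 3 to 60 N. Pads are 20 mm wide; open, the fingers measure 115 mm over their backs; the gripper's body (75 mm by 178 mm) begins 61 mm behind the grasp point.
Start: joints at [-1.384, 0.091, 1.231, -0, 1.82, -0.057], TCP at [0.145, -0.582, 0.231] pointing down, gripper open.
Joint ranges: [-2.87, 2.87], [-0.86, 2.18], [0.17, 2.46], [-1.51, 4.65], [0.06, 2.69], [-2.65, 2.65]. Speed limits (rad/s): [2.57, 2.57, 3.01, 3.14, 3.14, 3.14].

### API

Orientations are given as a unit quaternion [w, x, y, z].
In Python, from bench import * gives the robot as it stands. Calls block until the motion is done:
- move_to(position, orientation): joint-space move of the TCP to a pose.
- move_l(position, speed=0.15, orientation=None): straight line of the TCP; orientation=None keeps the orientation; speed is the mean speed in m/s.
- movej(angles): joint-space move.
- gripper_open() and close(): open the fingers fully, or close them until they stop; the grip force is fixed at half the most.
- hold(seconds).
- inverse_kinematics(position, orientation): joint angles nearest the present ones, or None.
- state(): the state.
- get_image(name): name is "side" or "top"; returns a dict with "frame" (384x512x3 uint8, blue, green, red), "depth" (384x512 float32, m along the optical axis (not along the pixel's ray), 0 where there is no reading), "camera_matrix" (3x3 intrinsics, pixels), "view" (4x4, takes a point from world to camera coordinates). Camera axes: x right, y up, looking along -z (the intrinsics and any distortion apply to the point x, -y, -z); pixel columns grow to the right and rows downward; lengths in m; the calibration is good to about 2 mm. A picture is of the moment at which its call begins.
A pose or a line that the arm cannot do raises IKError and nothing moves.
- job_done(): hands the job in, once; it reports no verdict.
The state is a dict: "time": time; "joint_pos": joint angles; "dq": joint speeds; "joint_torque": joint torques, N m; "ee_pos": TCP position; "ee_rot": TCP orientation; "ft_force": force on the tool from outside, world axes, zero at the start; "moment": the same for the moment, N m; "finger_gap": finger opening in m.
Only numpy, scipy, OpenCV 4.12 (cv2) and the standard library are available. Lean on these libraries where they do the work, as an engineer would, in place of code of your own. Each camera call takes 0.05 s, during which the arm holds its last target. There are 200 camera calls.

### The job

Get the bottle crate on the shaker ready for a run: set the lone amber bottle from the bench gently upright into the crate's empty cell, and turn the spoked turnbuckle until both rubber bars grip the crate firmly, hand-tight but not overtightened. The other bottles stay in their cells, and leave the things around the shaker alone.

Things in the scene. Friction and masses are not known exactly. Their poses are not given: they have to be found in the camera images.
- shaker: Bench shaker, fixed. Origin: centre of its footprint on the bench; x runs from the near to the far clamp bar, y to the left along the bars, z up. White housing 270 (x) by 340 (y) mm under a blue tray; top of the black mat, where the crate stands, at z = 93 mm, 215 x 165 mm round y = +50 mm. Guide rails along x at y = -45 and +145 mm. Apart from spokes and bottles nothing on it is above z = 162 mm.
- turnbuckle: Middle body of the turnbuckle: steel pipe 84 mm long, 25 mm thick, along the shaker's x to the right of the crate (shaker y = -105, z = 149 mm), over a low grey saddle. Origin at its middle, x along its axis. Four straight spokes 90 degrees apart point along its own +z, -z, +y, -y in the plane x = 0: 8 mm thick with 11 mm balls, ends 50 mm from the axis, 3 mm clear of what is below.
- spoke_end (a point): Outer end of the turnbuckle's own +z spoke, 50 mm from its axis (the other three are alike). To tighten, a spoke that is on top goes to the right: towards the shaker's -y, away from the crate (positive turn about +x). Push its outer part in an arc from about 45 degrees left of upright to 45 right; then the next spoke stands ready on the left. The body stays where it is left.
- rod_near (a point): Where the near threaded rod is fixed in its lug, on the turnbuckle's axis, at the same shaker x as the near bar. Rod 10 mm thick, right-hand thread; it and the near bar move 4 mm towards the crate per quarter turn. The threads are stiff: 0.16 N m, i.e. 3 to 4.5 N square on a spoke's outer part while the bars run free; a finger that rubs along the spoke needs more.
- rod_far (a point): The same for the far rod (left-hand thread), which draws in at the same time. Once both bars bear on the crate the push rises by about 1 N for each 6 degrees: 6 to 9 N (0.3 N m) is properly hand-tight, over 12 N (0.6 N m) too much. Body, rods and bars also float together along x by up to 20 mm either way (4 N), so that the bars settle on the crate.
- bar_near: Near clamp bar (shaker's -x side): black rubber-sleeved round bar, 22 mm in diameter, along the shaker's y from y = -38 to +138 mm, axis at shaker z = 123 mm, sprung in its uprights (30 N per mm, up to 5 mm). Origin not on the bar but at the lug on the turnbuckle's axis (shaker y = -105, z = 149 mm), at the bar's x. At the start it is 3 to 10 mm clear of the crate.
- bar_far: Far clamp bar (shaker's +x side), the mirror image of bar_near.
- crate: White plastic bottle crate with 2 x 2 cells, loose on the shaker's mat between the bars, nearly square to the shaker. Outside 131 x 131 x 50 mm, walls, dividers and floor 3 mm thick, cells 61 mm square with centres at x = +-32, y = +-32 mm. Origin at the centre of its underside, z up.
- free_cell (a point): Centre of the floor of the crate's one empty cell (x = +32, y = +32, z = +3 mm in the crate). The cell is 61 mm square, its walls rise 47 mm above this point.
- bottle: Amber bottle with a ribbed white screw cap, 94 mm tall; origin at the centre of its underside, z up. Body 52 mm in diameter up to 48 mm height, shoulder down to a 24 mm neck at 63 mm, cap 30 mm in diameter from 68 to 94 mm. The one standing alone on the bench, left or right of the shaker; about 0.12 kg.
- bottle_a: Amber bottle with a ribbed white screw cap, 94 mm tall; origin at the centre of its underside, z up. Body 52 mm in diameter up to 48 mm height, shoulder down to a 24 mm neck at 63 mm, cap 30 mm in diameter from 68 to 94 mm. Already in the crate's cell at x = -32, y = -32 mm.
- bottle_b: Amber bottle with a ribbed white screw cap, 94 mm tall; origin at the centre of its underside, z up. Body 52 mm in diameter up to 48 mm height, shoulder down to a 24 mm neck at 63 mm, cap 30 mm in diameter from 68 to 94 mm. Already in the crate's cell at x = -32, y = +32 mm.
- bottle_c: Amber bottle with a ribbed white screw cap, 94 mm tall; origin at the centre of its underside, z up. Body 52 mm in diameter up to 48 mm height, shoulder down to a 24 mm neck at 63 mm, cap 30 mm in diameter from 68 to 94 mm. Already in the crate's cell at x = +32, y = -32 mm.
- beaker: Open steel beaker, 72 mm across, 95 mm tall, on the bench on the other side of the shaker from the lone bottle. Origin at the centre of its underside. Not part of the job.
- wash_bottle: White wash bottle, 74 mm in diameter, 206 mm tall with its bent spout, on the bench to the left. Origin at the centre of its underside. Not part of the job.

How it is judged:
By the outcome, as a careful person would: the job done as asked, in the order asked, and still so for the second after the job is handed in, with the robot touching nothing.
It also fails if it takes over 72 s, if anything falls off the work surface, if the arm or the gripper's body presses on something with over 40 N, if the wrist force passes 120 N, or if a joint passes its speed limit or range.

## Working session

There is one attempt and no reset: what is moved stays moved. The work goes in short steps, each a Python script; the robot and the scene stay as the last script left them, time stands still between calls to the robot, and variables do not carry over. Pictures are saved under pics/ and viewed, about 8 in all and at most 12, crops included, and the job is handed in when it is done.

```bash
ls; mkdir -p pics; python3 - <<'E'
from bench import *
import cv2,numpy as np
s=state(); print({k:np.round(v,3) for k,v in s.items()})
for n in("top","side"):
    d=get_image(n); cv2.imwrite(f"pics/{n}0.png",d["frame"]); print(n,d["camera_matrix"].round(1).tolist(),d["view"].round(3).tolist()); np.savez(f"{n}0.npz",**d)
a=cv2.imread("pics/top0.png");b=cv2.imread("pics/side0.png")
cv2.imwrite("pics/both0.png",cv2.resize(np.vstack([a,b]),(800*512//768*0+512,768))[:, :]) 
E
```

```text
pics
{'time': np.float64(0.0), 'joint_pos': array([-1.384,  0.092,  1.232,  0.   ,  1.82 , -0.057]), 'dq': array([-0.001, -0.   ,  0.001,  0.001,  0.   ,  0.002]), 'joint_torque': array([ 1.0000e-03, -4.4644e+01, -4.0645e+01,  7.0000e-02,  2.9000e-02,
       -0.0000e+00]), 'ee_pos': array([ 0.145, -0.582,  0.23 ]), 'ee_rot': array([-0.001,  0.993,  0.122, -0.   ]), 'ft_force': array([ 0.235, -0.557, -0.041]), 'moment': array([ 0.035, -0.047,  0.009]), 'finger_gap': np.float64(0.088)}
top [[393.5, 0.0, 255.6], [0.0, 393.5, 191.7], [0.0, 0.0, 1.0]] [[-0.182, -0.983, -0.0, 0.056], [0.962, -0.178, 0.206, -0.561], [-0.203, 0.037, 0.979, -1.011], [0.0, 0.0, 0.0, 1.0]]
side [[368.0, 0.0, 256.1], [0.0, 368.0, 191.5], [0.0, 0.0, 1.0]] [[0.997, -0.081, 0.004, -0.563], [0.039, 0.52, 0.853, -0.115], [-0.072, -0.85, 0.521, -0.986], [0.0, 0.0, 0.0, 1.0]]
```

View pics/top0.png

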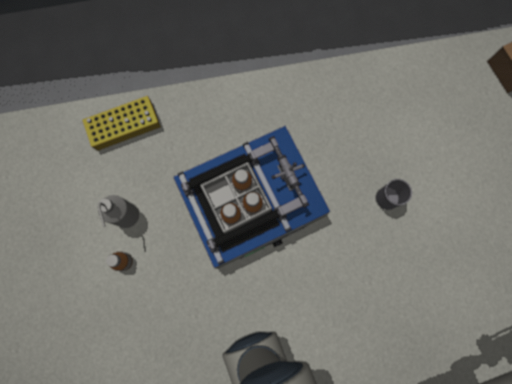

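View pics/side0.png

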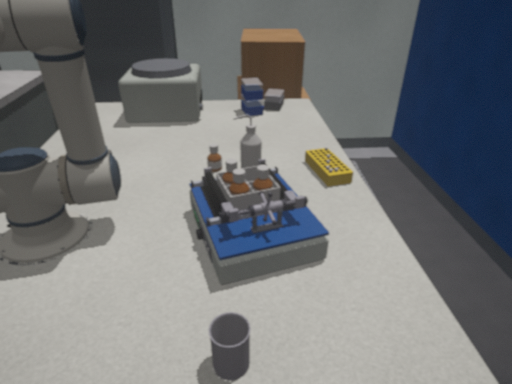

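Top view: the shaker's blue tray is centred at about (252,197). The crate is at (237,197) with its empty cell near (218,190). The turnbuckle is at (290,173), the lone bottle at (120,261), the wash bottle at (120,211) and the beaker at (394,194). In the side view the bottle is at (214,158), left of the shaker and behind it.

```bash
cat > h.py <<'E'
import numpy as np,cv2
def ray(d,u,v):
    K,V=d["camera_matrix"],d["view"]; R,t=V[:3,:3],V[:3,3]
    c=np.array([(u-K[0,2])/K[0,0],-(v-K[1,2])/K[1,1],-1.])
    return -R.T@t, R.T@c
def onz(d,u,v,z):
    o,r=ray(d,u,v); return o+r*(z-o[2])/r[2]
def proj(d,p):
    K,V=d["camera_matrix"],d["view"]; c=V[:3,:3]@np.asarray(p)+V[:3,3]
    return np.array([K[0,2]+K[0,0]*c[0]/-c[2],K[1,2]-K[1,1]*c[1]/-c[2]])
def cloud(d):
    h,w=d["depth"].shape; v,u=np.mgrid[:h,:w]; K,V=d["camera_matrix"],d["view"]; z=d["depth"]
    c=np.stack([(u-K[0,2])/K[0,0]*z,-(v-K[1,2])/K[1,1]*z,-z],-1)
    P=(c-V[:3,3])@V[:3,:3]; P[z==0]=np.nan; return P
def tri(d1,p1,d2,p2):
    o1,r1=ray(d1,*p1);o2,r2=ray(d2,*p2)
    s=np.linalg.lstsq(np.c_[r1,-r2],o2-o1,rcond=None)[0]
    a,b=o1+s[0]*r1,o2+s[1]*r2; return (a+b)/2,np.linalg.norm(a-b)
def crop(d,u0,v0,u1,v1,k,name):
    cv2.imwrite(name,np.clip(cv2.resize(d["frame"][v0:v1,u0:u1],None,fx=k,fy=k,interpolation=cv2.INTER_CUBIC).astype(float)*1.6,0,255).astype(np.uint8))
E
python3 - <<'E'
from h import *
T=dict(np.load("top0.npz"));S=dict(np.load("side0.npz"))
crop(T,165,115,340,275,4,"pics/tc.png"); crop(S,180,130,330,280,4,"pics/sc.png")
for n,d in(("T",T),("S",S)):
    P=cloud(d); hsv=cv2.cvtColor(d["frame"],cv2.COLOR_BGR2HSV)
    m=cv2.inRange(hsv,(105,120,50),(125,255,255))
    if n=="S": m[:,350:]=0
    c=max(cv2.findContours(m,0,2)[0],key=cv2.contourArea); mm=np.zeros_like(m);cv2.drawContours(mm,[c],-1,255,-1)
    q=P[(mm>0)&(m>0)]; print(n,"tray z",np.nanpercentile(q[:,2],[5,50,95]).round(4))
    zt=np.nanmedian(q[:,2])
    pts=np.array([onz(d,*p[0],zt)[:2] for p in c]).astype(np.float32)
    r=cv2.minAreaRect(pts); print(r, (np.array(r[0])).round(4))
    # amber
    a=cv2.inRange(hsv,(3,90,30),(18,255,255))
    for c in cv2.findContours(a,0,2)[0]:
        if 20<cv2.contourArea(c)<800:
            x,y,w,h=cv2.boundingRect(c);print("amber",x,y,w,h)
    q=P.reshape(-1,3)
    for lab,(x0,x1,y0,y1) in {"bot":(0.25,.6,.15,.45)}.items():
        k=(q[:,0]>x0)&(q[:,0]<x1)&(q[:,1]>y0)&(q[:,1]<y1)&(q[:,2]>.03)
        im=(k.reshape(P.shape[:2])*255).astype(np.uint8)
        nl,l,st,_=cv2.connectedComponentsWithStats(im)
        for i in range(1,nl):
            if st[i,4]>30:
                z=P[l==i]; top=z[z[:,2]>np.nanpercentile(z[:,2],98)-.008]; print("obj",st[i].tolist(),z.min(0).round(3),z.max(0).round(3),"topc",((top.min(0)+top.max(0))/2).round(4),len(top))
E
```

```text
T tray z [0.0868 0.0899 0.0928]
((0.5216996669769287, -0.15344956517219543), (0.13748186826705933, 0.10899953544139862), 15.151885986328125) [ 0.5217 -0.1534]
amber 113 252 15 18
amber 221 205 20 19
amber 243 195 19 18
amber 232 174 19 16
amber 489 43 23 49
obj [97, 197, 40, 30, 922] [0.518 0.287 0.03 ] [0.6  0.36 0.21] topc [0.5478 0.3214 0.2037] 65
obj [106, 251, 24, 20, 364] [0.422 0.32  0.031] [0.474 0.367 0.099] topc [0.4477 0.346  0.0933] 115
S tray z [0.0867 0.0884 0.0899]
((0.5776023864746094, -0.13982100784778595), (0.25863951444625854, 0.12018982321023941), 15.137639999389648) [ 0.5776 -0.1398]
amber 253 179 19 10
amber 223 173 26 21
amber 208 154 12 7
obj [234, 114, 26, 54, 731] [0.518 0.281 0.03 ] [0.599 0.335 0.207] topc [0.546  0.321  0.2003] 34
obj [207, 143, 15, 22, 225] [0.42  0.317 0.03 ] [0.469 0.36  0.093] topc [0.4473 0.3454 0.089 ] 39
```

View pics/tc.png

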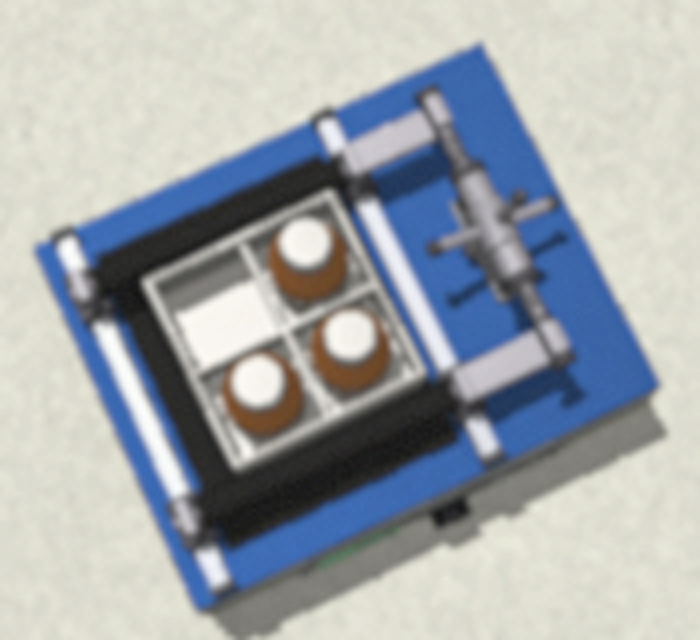

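View pics/sc.png

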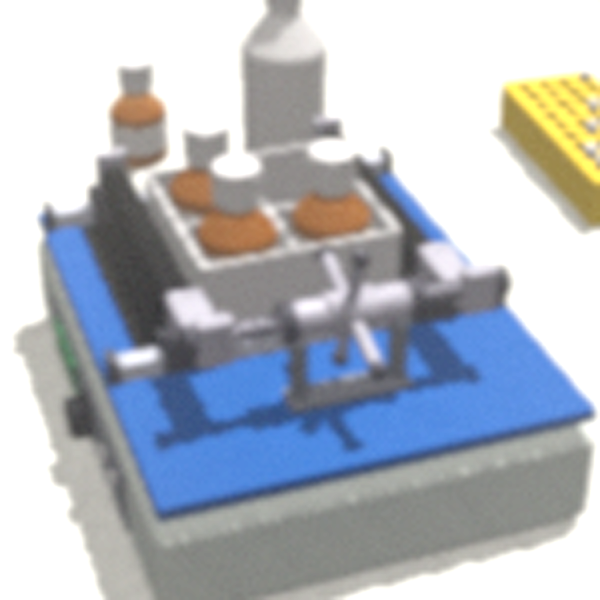

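The enlarged top view shows the tray corners at crop (480,45), (655,385), (205,608) and (38,248), and the crate rim corners at (145,280), (330,190), (428,380) and (238,467). The upper spoke ends are at (435,247) and (550,203). In the side crop the upper spoke ends are at (328,258) and (358,260), so the spokes stand at about ±45°. Next I turn these into poses.

```bash
python3 - <<'E'
from h import *
T=dict(np.load("top0.npz"));S=dict(np.load("side0.npz"))
f=lambda p,o:(p[0]/4-.375+o[0],p[1]/4-.375+o[1])
tr=np.array([onz(T,*f(p,(165,115)),.09)[:2] for p in[(205,608),(655,385),(480,45),(38,248)]]) # near-left? listing
print("tray corners",tr.round(4).tolist()); c=tr.mean(0)
e=[tr[(i+1)%4]-tr[i] for i in range(4)]; print([round(float(np.linalg.norm(v)),4) for v in e],[round(float(np.degrees(np.arctan2(v[1],v[0]))),2) for v in e])
x=(e[1]/np.linalg.norm(e[1])-e[3]/np.linalg.norm(e[3])); yl=(-e[0]/np.linalg.norm(e[0])+e[2]/np.linalg.norm(e[2]))
yaw=(np.arctan2(x[1],x[0])+np.arctan2(-yl[0],yl[1]))/2; print("shaker",c,np.degrees(yaw))
R=np.array([[np.cos(yaw),-np.sin(yaw)],[np.sin(yaw),np.cos(yaw)]])
sh=lambda p:np.r_[R.T@(np.asarray(p)[:2]-c),np.asarray(p)[2]]
cr=np.array([onz(T,*f(p,(165,115)),.143) for p in[(238,467),(428,380),(330,190),(145,280)]]); cc=cr.mean(0)
e=[cr[(i+1)%4]-cr[i] for i in range(4)]; print("crate",cc.round(4),"in shaker",sh(cc).round(4),[round(float(np.linalg.norm(v)),4) for v in e],[round(float(np.degrees(np.arctan2(v[1],v[0]))),2) for v in e])
P=cloud(T); hsv=cv2.cvtColor(T["frame"],cv2.COLOR_BGR2HSV)
Q=(P[...,:2]-c)@R
white=(hsv[...,1]<50)&(hsv[...,2]>80)
k=white&(np.abs(P[...,2]-.143)<.006)&(np.abs(Q[...,0])<.085)&(Q[...,1]>-.03)&(Q[...,1]<.13)
print("rim n",k.sum(),"z",np.median(P[k][:,2]),cv2.minAreaRect(Q[k].astype(np.float32)))
# floor of empty cell
k=white&(np.abs(Q[...,0]-.032)<.03)&(np.abs(Q[...,1]-.082)<.03)&(P[...,2]<.115); print("floor z",np.median(P[k][:,2]),k.sum())
# rim corners 2 views
for a,b in[((238,467),(150,185)),((428,380),(205,270)),((330,190),(400,238))]:
    p,er=tri(T,f(a,(165,115)),S,f(b,(180,130))); print("rim tri",p.round(4),round(er,4),sh(p).round(4))
for a,b in[((435,247),(328,258)),((550,203),(358,260)),((435,247),(358,260)),((550,203),(328,258))]:
    p,er=tri(T,f(a,(165,115)),S,f(b,(180,130))); q=sh(p); print("spoke",q.round(4),round(er,4),"ang from up, + right",np.degrees(np.arctan2(-(q[1]+.105),q[2]-.149)).round(1))
# predicted spoke ends
for th in(-45,45,135,-135):
    t=np.radians(th);q=np.array([0,-.105-.0445*np.sin(t)]);w=np.r_[c+R@q,.149+.0445*np.cos(t)]
    print(th,((proj(T,w)-[165,115]+.375)*4).round(),((proj(S,w)-[180,130]+.375)*4).round())
w=np.r_[c+R@[0,-.105],.149];print("axis",w.round(4),((proj(T,w)-[165,115])*4).round(),((proj(S,w)-[180,130])*4).round())
# bottle cap two views
for n,d in(("T",T),("S",S)): print(n,proj(d,(.4475,.3457,.094)))
k=(P[...,2]>.085)&(np.hypot(P[...,0]-.4475,P[...,1]-.3457)<.03);print("cap z",np.median(P[k][:,2]),P[k].mean(0),cv2.minEnclosingCircle(P[k][:,:2].astype(np.float32)))
E
```

```text
tray corners [[0.3835, 0.089], [0.4712, -0.2225], [0.7222, -0.1565], [0.6355, 0.1602]]
[0.3237, 0.2596, 0.3284, 0.2619] [-74.27, 14.74, 105.31, -164.23]
shaker [ 0.55310339 -0.03244163] 15.387618677382557
crate [0.5417 0.0073 0.143 ] in shaker [-0.0005  0.0413  0.143 ] [0.1284, 0.1365, 0.1297, 0.1318] [-75.68, 16.15, 106.39, -163.29]
rim n 385 z 0.14227559625216932 ((0.001890338957309723, 0.04197705537080765), (0.13228631019592285, 0.13118748366832733), 0.6095360517501831)
floor z 0.09579594278279652 328
rim tri [0.4628 0.0512 0.1316] 0.0 [-0.0649  0.1046  0.1316]
rim tri [ 0.4955 -0.0739  0.1406] 0.0037 [-0.0666 -0.0247  0.1406]
rim tri [ 0.6235 -0.0362  0.1361] 0.0055 [ 0.0668 -0.0223  0.1361]
spoke [ 0.0009 -0.063   0.1583] 0.0024 ang from up, + right -77.6
spoke [-0.0108 -0.1313  0.1987] 0.0022 ang from up, + right 27.9
spoke [ 0.0101 -0.0659  0.1542] 0.0144 ang from up, + right -82.4
spoke [-0.019  -0.1284  0.2023] 0.0129 ang from up, + right 23.7
-45 [453. 234.] [335. 234.]
45 [546. 190.] [377. 290.]
135 [535. 218.] [374. 384.]
-135 [448. 259.] [334. 325.]
axis [ 0.581  -0.1337  0.149 ] [494. 224.] [353. 307.]
T [111.58946302 260.02659948]
S [213.96562749 144.08420695]
cap z 0.09326245174031916 [0.44779828 0.34561083 0.09275162] ((0.44804978370666504, 0.3466578423976898), 0.01570866070687771)
```

The poses agree between the two views:
- **Shaker:** (0.553, -0.032), yaw 15.4°.
- **Crate:** about (1, 42) mm in the shaker frame, with its floor at 0.0958 m.
- **Upper spokes:** about 13° right of upright and 77° left.
- **Bottle cap:** (0.4478, 0.346).

Now I place the bottle.

```bash
cat >> h.py <<'E'
YAW=np.radians(15.4);C=np.array([.5531,-.0324])
R2=lambda a:np.array([[np.cos(a),-np.sin(a)],[np.sin(a),np.cos(a)]])
def world(x,y,z): return np.r_[C+R2(YAW)@[x,y],z]
def down(jaw): # jaw direction angle (rad) in world
    a=(jaw+np.pi/2)/2; return [0,np.cos(a),np.sin(a),0]
CR=world(.001,.0418,0)[:2]; CELL=CR+R2(YAW+np.radians(.5))@[.032,.032]
E
python3 - <<'E'
from bench import *; from h import *
q=down(np.pi/2); print("cell",CELL, inverse_kinematics([.4478,.346,.073],q))
p=state()["ee_pos"]; move_l([p[0],p[1],.31],.3)
move_to([.4478,.346,.25],q); print(state()["time"])
move_l([.4478,.346,.12],.2); move_l([.4478,.346,.074],.08)
close(); s=state(); print(s["time"],s["finger_gap"],s["ee_pos"],s["ft_force"])
move_l([.4478,.346,.29],.25); s=state(); print(s["time"],s["finger_gap"],s["ft_force"])
q2=down(YAW-np.pi/4); move_to([*CELL,.29],q2); hold(.2)
s=state(); print(s["time"],s["finger_gap"],s["ee_pos"],s["joint_pos"].round(2))
for n in("top","side"):
    d=get_image(n); np.savez(f"{n}1.npz",**d)
    if n=="side": crop(d,170,90,320,240,4,"pics/s1.png")
E
```

```text
cell [0.56497288 0.04770716] [ 5.97732793e-01  2.65399218e-02  1.57734719e+00 -4.44089210e-16
  1.53770554e+00 -9.73063533e-01]
3.925
6.3833 0.029599636711327457 [0.44774053 0.34600077 0.07390223] [0.66553037 0.02066375 0.2241301 ]
7.4 0.029475197839958372 [-0.53634803 -0.26613637 -2.05452765]
8.9583 0.029684557875131117 [0.56487984 0.04854096 0.28996047] [0.03 0.02 1.2  0.   1.92 0.54]
```

View pics/s1.png

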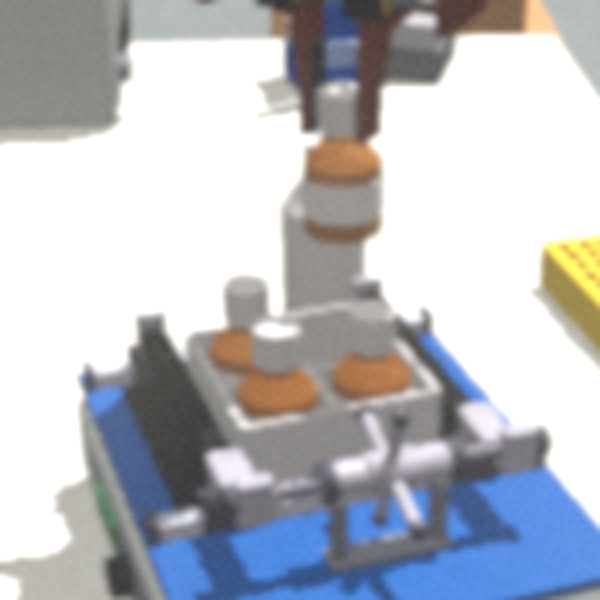

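The bottle hangs upright in the fingers at crop (342,190), above the free cell. I check its offset from the cell with the depth data, then lower it.

```bash
python3 - <<'E'
from bench import *; from h import *
S=dict(np.load("side1.npz"));P=cloud(S)
k=(P[...,2]>.225)&(P[...,2]<.262)&(np.hypot(P[...,0]-CELL[0],P[...,1]-CELL[1])<.06); q=P[k]
# circle fit, r=26
from scipy.optimize import least_squares
r=least_squares(lambda c:np.hypot(q[:,0]-c[0],q[:,1]-c[1])-.026,CELL,loss="soft_l1",f_scale=.002);print("held",r.x-CELL,len(q),q[:,:2].min(0),q[:,:2].max(0))
q2=down(YAW-np.pi/4)
move_l([*CELL,.20],.15,q2); move_l([*CELL,.178],.06); f0=state()["ft_force"];print(f0, state()["time"])
z=.178
while z>.162:
    z-=.001; move_l([*CELL,z],.02); f=state()["ft_force"]-f0
    if abs(f[2])>2 or np.hypot(*f[:2])>5: break
print("z",z,f,state()["time"])
E
```

```text
held [0.00155479 0.00144092] 268 [0.54130218 0.01876364] [0.58996041 0.04564281]
[ 0.44587733  0.15423352 -0.96235995] 10.325
z 0.16899999999999998 [-0.64056569 -0.30224195  4.66705821] 12.575
```

```bash
python3 - <<'E'
from bench import *; from h import *
p=state()["ee_pos"]; move_l([p[0],p[1],.1695],.02)
gripper_open(); print(state()["ft_force"],state()["finger_gap"])
move_l([*CELL,.30],.2); print(state()["time"])
a=world(0,-.10,.30); move_to(a,down(YAW)); close(); print(state()["time"],state()["joint_pos"].round(2),state()["finger_gap"])
d=get_image("side"); np.savez("side2.npz",**d); crop(d,180,130,330,280,4,"pics/s2.png")
d=get_image("top"); np.savez("top2.npz",**d); P=cloud(d); k=(P[...,2]>.183)&(P[...,2]<.2)
n,l,st,ce=cv2.connectedComponentsWithStats((k*255).astype(np.uint8))
for i in range(1,n):
    if st[i,4]>15:
        m=np.nanmean(P[l==i],0);print("cap",m.round(4),"in crate",(R2(YAW+.009).T@(m[:2]-CR)).round(4),st[i,4])
E
```

```text
[ 0.9664336  -0.04280731 -0.16329541] 0.08777215427243742
14.6333
16.9917 [-0.28  0.1   1.1   0.    1.94 -0.54] 0.0001353077965051414
cap [ 0.5813 -0.0136  0.1895] in crate [ 0.0309 -0.0315] 124
cap [0.5685 0.0477 0.1897] in crate [0.0354 0.031 ] 127
cap [ 0.5209 -0.03    0.1896] in crate [-0.0317 -0.0306] 128
cap [0.504  0.0282 0.1892] in crate [-0.032   0.0299] 130
```

View pics/s2.png

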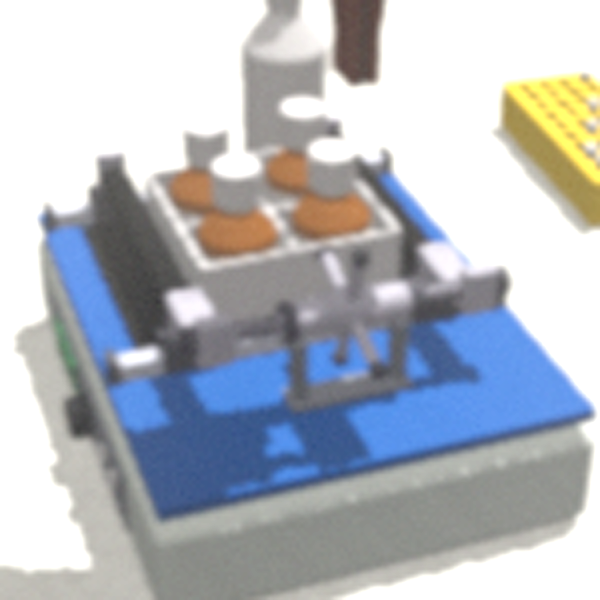

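The fourth bottle stands upright in its cell, with its cap at crop (302,115); the other three are unchanged. Next I turn the turnbuckle: the closed finger goes in left of the upright spoke and moves in an arc in small steps while I watch the torque.

```bash
cat > turn.py <<'E'
from bench import *; from h import *
Q=down(YAW);L=.0445;AX=world(0,-.105,.149);XH=np.r_[R2(YAW)@[1,0],0]
def pos(th,dep=.005,x=0):
    t=np.radians(th); off=max(.0055,dep*np.tan(t)+.004/np.cos(t))
    return world(x,-.105-L*np.sin(t)+off+.010,.149+L*np.cos(t)-dep+.008)
def torque(f0,m0):
    s=state();f=s["ft_force"]-f0;m=s["moment"]-m0;r=s["ee_pos"]-AX
    # without wrist moment: contact 3 mm above tip, at finger face
    c=s["ee_pos"]-[0,0,.005]-AX+np.r_[R2(YAW)@[0,-.010],0]
    return -(np.cross(r,f)+m)@XH,-np.cross(c,f)@XH,f
def stroke(a,b,tmax,step=3,cls=None):
    p=pos(a); move_l([p[0],p[1],.235],.25,Q); move_l(p,.12); hold(.15)
    f0=np.mean([state()["ft_force"]],0);m0=state()["moment"]; th=a; log=[]; why="end"
    while th<b-1e-6:
        th+=step; move_l(pos(th),.05); T,Tc,f=torque(f0,m0); fs=R2(YAW).T@f[:2]
        log.append((th,T,Tc,*fs,f[2]))
        if Tc>tmax or np.linalg.norm(f)>14: why="limit"; break
    print(f"t={state()['time']:.1f} {why}")
    for l in log: print("th %5.1f T %.3f Tc %.3f  F %.1f %.1f %.1f"%l)
    return th,why,f0,m0
def leave():
    p=state()["ee_pos"]; u=R2(YAW)@[0,.004]; move_l([p[0]+u[0],p[1]+u[1],p[2]+.002],.06); p=state()["ee_pos"]; move_l([p[0],p[1],.235],.2)
E
python3 - <<'E'
from turn import *
stroke(-8,49,.26)
E
```

```text
t=22.9 end
th  -5.0 T 0.056 Tc 0.069  F 0.1 1.5 -0.6
th  -2.0 T 0.056 Tc 0.038  F -0.1 0.6 -1.5
th   1.0 T -0.045 Tc 0.019  F 1.1 0.4 -0.8
th   4.0 T 0.029 Tc 0.021  F 0.5 0.4 -1.4
th   7.0 T 0.013 Tc 0.002  F -0.3 0.0 0.1
th  10.0 T 0.058 Tc 0.032  F 0.2 0.8 -0.7
th  13.0 T -0.060 Tc 0.034  F -0.3 0.8 -0.1
th  16.0 T -0.339 Tc 0.152  F -0.4 3.6 0.8
th  19.0 T -0.343 Tc 0.155  F -1.2 3.5 1.4
th  22.0 T -0.234 Tc 0.123  F -1.9 3.0 0.5
th  25.0 T -0.266 Tc 0.124  F -0.8 2.5 2.3
th  28.0 T -0.193 Tc 0.118  F -0.1 2.6 1.7
th  31.0 T -0.192 Tc 0.094  F -1.1 1.5 2.5
th  34.0 T -0.073 Tc 0.130  F -2.0 1.9 3.9
th  37.0 T -0.146 Tc 0.106  F 0.1 1.1 3.7
th  40.0 T -0.084 Tc 0.124  F 0.2 1.5 3.9
th  43.0 T -0.046 Tc 0.133  F 0.4 1.7 4.0
th  46.0 T -0.090 Tc 0.152  F 0.6 2.3 4.1
th  49.0 T 0.034 Tc 0.131  F -0.4 1.2 4.4
```

Contact came at 14°, as measured, and the torque from contact point and force reads about 0.13–0.15 N m while the bars run free. The wrist-moment estimate uses another reference point, so I ignore it. On to the next spoke.

```bash
sed -i 's/T,Tc,f=torque(f0,m0); fs/r=[]\n        for _ in range(3): hold(.02); r.append(torque(f0,m0))\n        T,Tc,f=[sum(c)\/3 for c in zip(*r)]; fs/' turn.py
python3 - <<'E'
from turn import *
leave(); stroke(-50,49,.22)
d=get_image("top"); np.savez("top3.npz",**d); crop(d,165,115,340,275,4,"pics/t3.png")
E
```

```text
t=34.3 limit
th -47.0 T -0.044 Tc -0.035  F -0.4 -0.5 0.6
th -44.0 T -0.391 Tc 0.047  F 0.0 1.8 0.2
th -41.0 T -0.435 Tc 0.114  F -0.5 3.0 -0.5
th -38.0 T -0.424 Tc 0.112  F -0.9 3.3 -0.1
th -35.0 T -0.474 Tc 0.064  F -1.0 2.9 1.2
th -32.0 T -0.492 Tc 0.064  F -1.7 2.6 1.0
th -29.0 T -0.498 Tc 0.080  F -1.3 2.9 1.0
th -26.0 T -0.467 Tc 0.121  F -1.6 4.1 1.4
th -23.0 T -0.583 Tc 0.083  F -1.5 3.5 2.3
th -20.0 T -0.583 Tc 0.088  F -1.7 3.8 3.1
th -17.0 T -0.521 Tc 0.103  F -2.2 4.0 3.2
th -14.0 T -0.516 Tc 0.114  F -1.5 4.0 3.2
th -11.0 T -0.531 Tc 0.071  F -1.8 2.8 3.3
th  -8.0 T -0.458 Tc 0.105  F -0.8 3.3 2.8
th  -5.0 T -0.462 Tc 0.096  F -1.0 2.8 2.5
th  -2.0 T -0.436 Tc 0.106  F -1.3 2.9 2.4
th   1.0 T -0.421 Tc 0.094  F -1.6 2.5 2.9
th   4.0 T -0.412 Tc 0.118  F -1.5 3.0 3.2
th   7.0 T -0.393 Tc 0.130  F -1.1 3.1 2.8
th  10.0 T -0.369 Tc 0.116  F -1.2 2.6 2.5
th  13.0 T -0.349 Tc 0.113  F -1.3 2.5 2.5
th  16.0 T -0.285 Tc 0.145  F -1.7 3.2 2.4
th  19.0 T -0.313 Tc 0.134  F -1.2 2.8 2.4
th  22.0 T -0.318 Tc 0.125  F -0.8 2.5 2.5
th  25.0 T -0.312 Tc 0.127  F -0.8 2.4 2.8
th  28.0 T -0.287 Tc 0.146  F -1.1 2.4 4.2
th  31.0 T -0.230 Tc 0.152  F -0.7 2.4 4.2
th  34.0 T -0.256 Tc 0.165  F -0.8 2.2 5.1
th  37.0 T -0.214 Tc 0.173  F -0.4 1.9 5.9
th  40.0 T -0.128 Tc 0.202  F -0.5 2.4 6.3
th  43.0 T -0.233 Tc 0.198  F -0.8 1.9 6.8
th  46.0 T -0.306 Tc 0.223  F -1.0 3.0 6.3
```

View pics/t3.png

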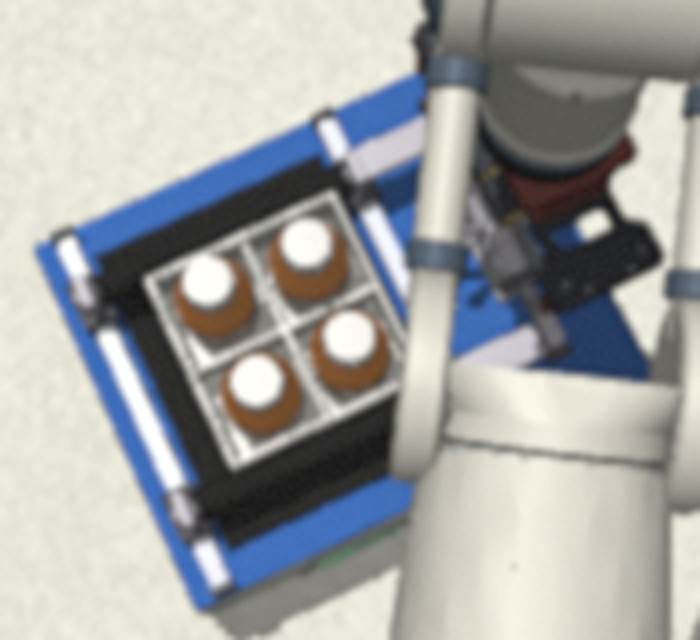

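The arm hides the turnbuckle, but the crate and all four bottles stay put (caps at (210,280), (305,243), (258,380) and (350,335)). The torque has been rising since about 28°, so both bars now bear. I check the bar positions by depth and continue in fine steps.

```bash
python3 - <<'E'
from turn import *
for n in("top0","top3"):
    d=dict(np.load(n+".npz"));P=cloud(d);q=(P[...,:2]-C)@R2(YAW);blk=d["frame"].max(-1)<70
    for s in(-1,1):
        k=blk&(P[...,2]>.122)&(P[...,2]<.14)&(np.abs(q[...,0]*s-.083)<.02)&(q[...,1]>-.02)&(q[...,1]<.12)
        x=q[...,0][k];print(n,s,k.sum(),"median",np.median(x).round(4),np.percentile(x,[5,95]).round(4))
a=state(); th=46; f0=np.array([0.3,-.1,-.3])
F=[];
while th<56:
    th+=2; move_l(pos(th),.04); r=[]
    for _ in range(4): hold(.03); r.append(torque(f0*0+np.array([.2,0,0]),np.zeros(3)))
    f=sum(x[2] for x in r)/4; Tc=sum(x[1] for x in r)/4; print(th,"Tc %.3f"%Tc,(R2(YAW).T@f[:2]).round(1),f[2].round(1))
    if Tc>.28: break
print(state()["time"])
E
```

```text
top0 -1 491 median -0.0801 [-0.089  -0.0697]
top0 1 428 median 0.0803 [0.065  0.0906]
top3 -1 399 median -0.0759 [-0.0845 -0.0661]
top3 1 331 median 0.0783 [0.0684 0.0866]
48 Tc 0.232 [-1.3  2.4] 7.5
50 Tc 0.245 [-1.3  2.2] 8.2
52 Tc 0.249 [-1.6  1.4] 9.2
54 Tc 0.252 [-1.9  0.3] 10.4
56 Tc 0.253 [-1.9  0.2] 10.5
36.2417
```

The lever arm gets poor past 50°. I take the next spoke, now about 34° left, for a cleaner torque reading and the last few degrees.

```bash
python3 - <<'E'
from turn import *
leave(); a=-46; p=pos(a); move_l([p[0],p[1],.235],.25,Q); move_l(p,.12); hold(.2)
F0=[];
for _ in range(5): hold(.03); F0.append(state()["ft_force"])
f0=np.mean(F0,0); print("f0",f0.round(2)); th=a
while th<-20:
    th+=1.5; move_l(pos(th),.04); r=[torque(f0,np.zeros(3))]
    for _ in range(2): hold(.02); r.append(torque(f0,np.zeros(3)))
    f=sum(x[2] for x in r)/3; Tc=sum(x[1] for x in r)/3; fs=R2(YAW).T@f[:2]; t=np.radians(th)
    Ft=fs[1]*np.cos(t)+f[2]*np.sin(t)
    print(th,"Tc %.3f Ft %.1f"%(Tc,Ft),fs.round(1),f[2].round(1))
    if Tc>.26 or np.linalg.norm(f)>9.5: break
print(state()["time"])
d=get_image("side"); np.savez("side4.npz",**d); crop(d,180,130,330,280,4,"pics/s4.png")
E
```

```text
f0 [ 0.36 -0.19  0.3 ]
-44.5 Tc 0.019 Ft 0.4 [-0.1  0.6] -0.1
-43.0 Tc 0.050 Ft 1.0 [-0.6  0.6] -0.9
-41.5 Tc 0.071 Ft 1.5 [-0.4  1.3] -0.8
-40.0 Tc 0.245 Ft 5.5 [-1.9  5.2] -2.3
-38.5 Tc 0.302 Ft 6.7 [-1.6  6.3] -2.9
39.65
```

View pics/s4.png

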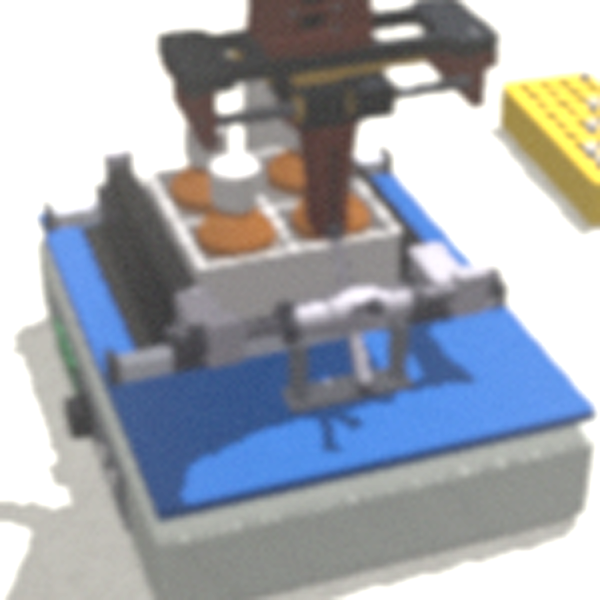

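The finger is at the spoke's ball and the reading is 0.30 N m (6.7 N). I take two more small steps to tell thread motion from elastic wind-up, then back off and check.

```bash
python3 - <<'E'
from turn import *
f0=np.array([.36,-.19,.3]); th=-38.5
for _ in range(3):
    th+=1.5; move_l(pos(th),.04); r=[torque(f0,np.zeros(3))]
    for _ in range(3): hold(.02); r.append(torque(f0,np.zeros(3)))
    f=sum(x[2] for x in r)/4; Tc=sum(x[1] for x in r)/4; fs=R2(YAW).T@f[:2]; t=np.radians(th)
    print(th,"Tc %.3f Ft %.1f"%(Tc,fs[1]*np.cos(t)+f[2]*np.sin(t)),fs.round(1),f[2].round(1))
    if Tc>.33: break
u=R2(YAW)@[0,.006]; p=state()["ee_pos"]; move_l([p[0]+u[0],p[1]+u[1],p[2]],.06); move_l([p[0]+u[0],p[1]+u[1],.30],.2)
move_to([.3,-.40,.33],Q); hold(.3); print(state()["time"])
from h import *
ims=[]
for n,b in(("top",(165,115,340,275)),("side",(180,130,330,280))):
    d=get_image(n); np.savez(n+"5.npz",**d); crop(d,*b,2.5,"pics/x.png"); ims.append(cv2.imread("pics/x.png")[:375,:375])
    if n=="top":
        P=cloud(d);q=(P[...,:2]-C)@R2(YAW);blk=d["frame"].max(-1)<70
        for s in(-1,1):
            k=blk&(P[...,2]>.122)&(P[...,2]<.14)&(np.abs(q[...,0]*s-.083)<.02)&(q[...,1]>-.02)&(q[...,1]<.12);print("bar",s,np.median(q[...,0][k]).round(4))
        hsv=cv2.cvtColor(d["frame"],cv2.COLOR_BGR2HSV); k=(hsv[...,1]<50)&(hsv[...,2]>80)&(np.abs(P[...,2]-.143)<.006)&(np.abs(q[...,0])<.072)&(q[...,1]>-.03)&(q[...,1]<.13); print("rim",cv2.minAreaRect(q[k].astype(np.float32)))
        nl,l,st,_=cv2.connectedComponentsWithStats(((P[...,2]>.183)&(P[...,2]<.2)).astype(np.uint8))
        for i in range(1,nl):
            if st[i,4]>15: print("cap",np.nanmean(P[l==i],0).round(4))
cv2.imwrite("pics/fin.png",np.hstack(ims))
E
```

```text
-37.0 Tc 0.297 Ft 6.6 [-1.7  5.9] -3.0
-35.5 Tc 0.292 Ft 6.5 [-1.5  5.8] -3.0
-34.0 Tc 0.296 Ft 6.5 [-1.4  5.8] -3.1
43.4
bar -1 -0.076
bar 1 0.0781
rim ((0.0017020031809806824, 0.04170939326286316), (0.13126574456691742, 0.13193321228027344), 89.83164978027344)
cap [ 0.5811 -0.0145  0.1891]
cap [ 0.5744 -0.1091  0.1898]
cap [0.5691 0.0473 0.1896]
cap [ 0.5203 -0.0295  0.1896]
cap [0.504  0.0289 0.1896]
cap [0.1665 0.062  0.192 ]
```

View pics/fin.png

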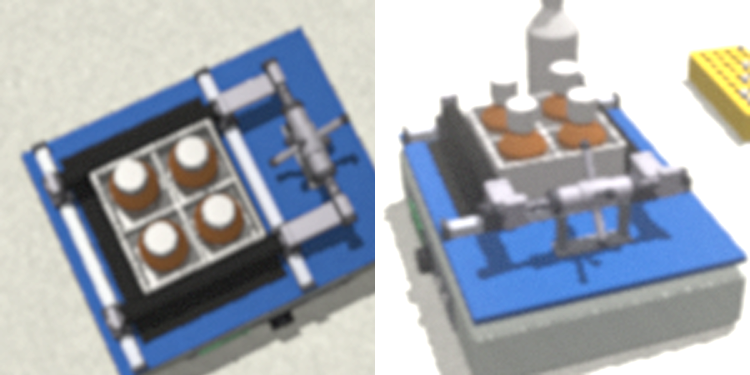

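The final views show four upright bottles, the crate square between both bars, and the gripper clear. The depth data puts the spoke end at 32° left, which matches the commanded 34°. I hand the job in.

```bash
python3 -c "
from bench import *
job_done(); print(state()['time'])"
```

```text
the job is handed in; nothing more can be done
the job is handed in; nothing more can be done
```

The bottle is upright in the crate's empty cell and the turnbuckle is hand-tight. I handed the job in at about 43 s of the 72 s allowed.

**Bottle:** I picked it up by the cap and lowered it until it touched down at about 4.7 N. In the last images all four caps are level at about 0.19 m. The three others stayed within about 1 mm of where they were, and the new one stands about 3–4 mm off the cell centre.

**Clamp:** I turned the turnbuckle after placing the bottle, using three spokes in turn. The bars ran free at about 0.10–0.15 N m, and the torque rose once both bore on the crate. The last push read about 0.30 N m (6.5 N), within the 6–9 N range. In the last depth image the bars are at x = -76 and +78 mm and the crate is square at x = +1.7 mm, so both bars touch it.

**Checks that disagreed or fell short:**
- The last 4.5° showed no further rise in the reading, although I expected about 0.7 N. Counting the angle turned since the bars began to bear gives nearer 0.37 N m (about 8 N). Both figures are within the hand-tight range.
- The torque worked out from the wrist moment did not make sense, so I ignored it and used force times lever arm instead.
- I did not re-measure the wash bottle and beaker at the end. The arm kept clear of both throughout.

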